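# Put the juice jug in under the juicer's spout

### The job

Get the juicer ready to run: take the white jug with the blue handle and bring it in low under the juice spout, so that it stands flat on the steel drip tray, centred below the spout, with its handle pointing straight out from the machine. Keep the jug upright all the way, and do not disturb the green pulp cup under the other outlet or the tall steel beaker. Let go of the jug at the end.

Things in the scene. Friction and masses are not known exactly. Their poses are not given: they have to be found in the camera images.
- juicer: Upright slow juicer, 470 mm tall, fixed; round grey motor base of 88 mm radius. Origin: on the bench, on the bowl's axis. Its -x axis points out of the front, the way the juice spout points; z up. Its flat steel drip tray, top 10 mm above the bench, reaches 227 mm in front of the axis and 65 mm to either side. Beside the spout is the black pulp outlet, its mouth 147 mm above the bench.
- spout (a point): Centre of the round mouth (31 mm across) of the juice spout, which looks straight down 152 mm above the bench, 150 mm in front of the juicer's axis. The spout is a black tube of 32 mm diameter coming straight out from the bowl, its top 208 mm above the bench. The motor base comes to within 62 mm of the point on the tray below the mouth.
- jug_center (a point): The white jug with the blue handle: round, 84 mm across at the foot and 94 mm at the rim, 115 mm high, about 0.18 kg, empty, open at the top, standing on the bench. The point lies on its axis, half-way up (57.5 mm above its foot). Its own -x axis points to the handle, z up. Standing on the drip tray its rim is 27 mm below the spout's mouth.
- jug_handle (a point): Middle of the upright bar of the jug's blue handle: 80 mm from the jug's axis along its -x, 69 mm above the foot. The bar is 16 mm wide (along the jug's y), 12 mm thick (along its x), flat-sided and stands from 33 to 105 mm above the foot; two short horizontal arms join it to the jug, and there is free air on both sides of it.
- pulp_cup_center (a point): Green round pulp cup, 90 mm across, 115 mm high, open, loose, standing on the bench under the second (pulp) outlet of the juicer, about 24 mm of free space from where the jug will stand, on the side of the juicer's +y axis. The point lies on its axis half-way up. Leave it alone.
- tall_beaker_center (a point): Tall steel beaker without handle, 80 mm across, 160 mm high, too tall for the spout, loose, standing on the bench. The point lies on its axis half-way up. Leave it alone.

How it is judged (in metres and radians):
At the end, for the whole second after the job is handed in: Jug released, at rest and upright (0.08 rad) on the drip tray (its centre 63 to 72 mm above the bench), its axis within 20 mm of the spout's middle, handle pointing out from the juicer's front within 0.5 rad; pulp cup and tall beaker within 20 mm of where they were (horizontal distance between jug_center and spout below 0.02 m and height (world z) of jug_center between 0.063 and 0.072 m and angle between jug_center's own z axis and vertical below 0.08 rad and angle between the x axis of jug_center and the x axis of juicer, either way round below 0.5 rad and x of jug_handle in the frame of juicer below -0.19 m and linear speed of jug below 0.02 m/s and distance of each of pulp_cup_center, tall_beaker_center from where it was at the start of the episode below 0.02 m); the robot touches nothing.
It fails at once if the jug is tipped by more than 0.5 rad (angle between jug_center's own z axis and vertical above 0.5 rad).
It fails at once if the pulp cup is pushed more than 20 mm from its place (distance of pulp_cup_center from where it was at the start of the episode above 0.02 m).
It fails at once if the tall beaker is pushed more than 20 mm from its place (distance of tall_beaker_center from where it was at the start of the episode above 0.02 m).
It also fails if it takes over 46 s, if anything falls off the work surface, if the arm or the gripper's body presses on something with over 40 N, if the wrist force passes 120 N, or if a joint passes its speed limit or range.

### The arm

A 6-joint arm with a two-finger parallel gripper is mounted at the origin on the work surface. World frame = base frame: x ahead of the robot, y to its left, z up, the work surface at z = 0. Lengths are in mm, angles in rad, forces in N, time in s.
With the tool pointing down it reaches from about 400 to 925 mm from the base axis. Payload 12.5 kg.
Tool frame: the origin (TCP) lies at the centre of the arm's flange, where the gripper is bolted on; the fingertips stand 190 mm ahead of it and the grasp point (between the pads) lies 171 mm ahead of it; z points along the fingers, y is the line along which they close (so a half turn about z gives the same grasp; the last joint's range is limited). The gripper opens to 95 mm and grips with 3 to 60 N. Pads are 20 mm wide; open, the fingers measure 119 mm over their backs; the gripper's body (75 mm by 180 mm) begins 59 mm behind the grasp point.
Start: joints at [1.19, 0.491, 1.559, -0, 1.092, -0.106], TCP at [169.572, 601.556, 404.761] pointing down, gripper open.
Joint ranges: [-3.1, 3.1], [-0.84, 2.19], [0.05, 2.79], [-1.13, 4.28], [0.06, 2.93], [-2.69, 2.69]. Speed limits (rad/s): [2.22, 2.22, 2.79, 3.14, 3.14, 3.14].

### API

Orientations are given as [roll, pitch, yaw] about the fixed x, y, z axes, in that order (R = Rz(yaw) Ry(pitch) Rx(roll)).
In Python, from cell import env, read_camera, search_frame, cut_out gives the robot as it stands. The module is installed in compiled form; this text tells all that it offers.
- The arm moves only by the tool move_arm, never from a script. Its argument "commands" is a list of rows, each a list of 3 entries, a list of its own where there are three numbers: the shift along the world's x, y, z normalised to -1 to 1, where 1 is 0.03 m, then the turn about the world's z normalised to -1 to 1, where 1 is 0.08 rad, then the opening, from -1 (shut) to 1 (fully open), so that 0 is half open. A call has 1 to 20 rows; each row shifts and turns the commanded pose from where the row before left it; what a row does not reach is not made up. A row lasts 1/12 s, in which the tool goes at most 41.7 mm and 7.16 degrees, less where a joint would pass 70% of its speed; a pose out of reach is approached as far as the arm can. A call with a number of a shift or a turn outside -1 to 1 is refused whole. A call with a gripper value outside its range is refused whole. The fingers move at their own pace and stop on an object; the grip force is fixed at half the most. Time passes only in rows, so rows that do not move let the fingers close. It gives the time, the measured TCP pose, the force, the opening and the grip force at its end, in the units of the state.
- env.state(): the state, without advancing time (a new reading comes with each control period).
- read_camera(name): name is "side" or "top"; returns a dict with "image" (420x560x3 uint8, red, green, blue), "fx", "fy", "cx", "cy" (pixels), "D" ([k1, k2, p1, p2, k3] as OpenCV has them; the pictures are not rectified), "rvec" (rotation vector, rad) and "tvec" (3), from world to camera coordinates, as OpenCV has them. Camera axes: x right, y down, z forward; pixel columns grow to the right and rows downward; lengths in mm; the calibration is good to about 2 mm. A picture is of the moment at which its call begins. There is no depth.
- env.job_done(): hands the job in; it is judged then, once.
Trained networks look in a picture, given as the dict that the camera call returned (one of the last four; its "shot" number tells which), for a name from the list of things; names that differ only in an ending like _2 or _b are one class to them, and where a whole thing is asked for, a point or a joint stands for the part that bears it (a point fixed in the world has none). Each returns a list of dicts, best first, with "confidence" (0 to 1); they miss things now and then, are a little off and sometimes report something else, mostly with a low value. They report only what shows in the picture. A call takes as long as a camera call.
- search_frame(thing, picture): "at" ([column, row] in pixels, amid what is visible of it).
- cut_out(thing, picture): "region" (420x560 bool, what is visible of it) and "at" ([column, row] in pixels, amid what is visible of it).
The state is a dict: "t": time; "joints": joint angles; "qvel": joint speeds; "tau": joint torques, N m; "eef_pos": TCP position; "tcp_rot": TCP orientation; "ft_force": force on the tool from outside, world axes, zero at the start; "moment": the same for the moment, N m; "opening": opening from 0.0 (shut) to 1.0 (fully open); "grip_force": force on a finger pad.
Only numpy, scipy, OpenCV 4.12 (cv2) and the standard library are available. Lean on these libraries where they do the work, as an engineer would, in place of code of your own. Each camera call takes 0.05 s, during which the arm holds its last target. There are 200 camera calls.

## Working session

There is one attempt and no reset: what is moved stays moved. The work goes in short steps, Python scripts to look and compute and a tool call to move; the robot and the scene stay as the last step left them, time stands still between calls to the robot, and variables do not carry over. Pictures are saved under pics/ and viewed, at most 10 in all, crops included, and the job is handed in when it is done.

Besides the shell and the picture viewer there is one more tool, called after ">>>" in YAML: its name, and indented under it one key for each argument. move_arm: Moves the arm, as the interface text tells. Its arguments: {"type":"object","properties":{"commands":{"type":"array","items":{"type":"array"}}},"required":["commands"]}

```bash
mkdir -p pics; cat > h.py <<'E'
import numpy as np, cv2
from cell import env, read_camera, search_frame, cut_out
def ray(p,uv):
    K=np.array([[p["fx"],0,p["cx"]],[0,p["fy"],p["cy"]],[0,0,1.]])
    n=cv2.undistortPoints(np.array([[uv]],float),K,np.array(p["D"],float))[0,0]
    R=cv2.Rodrigues(np.array(p["rvec"],float))[0]; t=np.array(p["tvec"],float).ravel()
    return -R.T@t, R.T@np.array([n[0],n[1],1])
def atz(p,uv,z):
    c,d=ray(p,uv); return c+d*(z-c[2])/d[2]
def tri(rs):
    A=np.zeros((3,3));b=np.zeros(3)
    for c,d in rs:
        d=d/np.linalg.norm(d);M=np.eye(3)-np.outer(d,d);A+=M;b+=M@c
    return np.linalg.solve(A,b)
def proj(p,X):
    K=np.array([[p["fx"],0,p["cx"]],[0,p["fy"],p["cy"]],[0,0,1.]])
    return cv2.projectPoints(np.array(X,float).reshape(-1,1,3),np.array(p["rvec"],float),np.array(p["tvec"],float),K,np.array(p["D"],float))[0][:,0]
E
python3 - <<'E'
from h import *
P={n:read_camera(n) for n in("side","top")}
for n,p in P.items(): cv2.imwrite(f"pics/{n}0.png",p["image"][:,:,::-1]); print(n,ray(p,(280,210)))
for th in["jug_center","jug_handle","spout","pulp_cup_center","tall_beaker_center","juicer"]:
    rs=[]
    for n,p in P.items():
        r=search_frame(th,p)[:2]
        print(th,n,[(np.round(q["at"],1),round(q["confidence"],2)) for q in r])
        if r: rs.append(ray(p,r[0]["at"]))
    if len(rs)==2: print(tri(rs).round(1))
print(env.state())
E
```

```text
side (array([  -9.5187948 , -508.29443282,  945.98444276]), array([ 0.47131626,  0.44060314, -0.76413425]))
top (array([2.68406772e+02, 3.03438532e-01, 1.44697881e+03]), array([ 0.18704977, -0.01217262, -0.98235225]))
jug_center side [(array([311.5, 226.1]), 0.83)]
jug_center top [(array([174.1, 238.6]), 0.73), (array([308. , 205.8]), 0.64)]
[541.2 142.6 -41.4]
jug_handle side [(array([313., 228.]), 0.79), (array([172.6, 172.4]), 0.61)]
jug_handle top [(array([310. , 206.6]), 0.93)]
[ 537.6 -102.7   80. ]
spout side [(array([164.9,  97.8]), 0.94)]
spout top [(array([128.2, 196.6]), 0.72)]
[537.2 400.4 195.4]
pulp_cup_center side [(array([170.3, 170.4]), 0.72)]
pulp_cup_center top [(array([177.7, 241.5]), 0.81)]
[430.  277.6  91.8]
tall_beaker_center side [(array([402.7, 299. ]), 0.91)]
tall_beaker_center top [(array([399.9, 219.6]), 0.9)]
[ 497.7 -361.   111.6]
juicer side [(array([166.3, 101. ]), 0.66)]
juicer top [(array([307.1, 207.9]), 0.71), (array([401.2, 216.9]), 0.69)]
[368.9 -31.9 538.2]
{'t': 0.7, 'joints': array([ 1.19043250e+00,  4.90882009e-01,  1.55888198e+00,  1.95343390e-05,
        1.09169701e+00, -1.05596563e-01]), 'qvel': array([ 0.00058742, -0.00103214, -0.00130031,  0.00214498, -0.00071203,
       -0.00112552]), 'tau': array([-3.14307072e-04, -6.12340808e+01, -2.58385599e+01,  6.92180428e-02,
        4.48766991e-02, -6.96427014e-05]), 'eef_pos': array([169.55232053, 601.56435535, 404.77834001]), 'tcp_rot': array([ 3.14145990e+00, -3.36294436e-06,  2.86681639e+00]), 'ft_force': array([ 0.14268753,  0.27862496, -0.28070406]), 'moment': array([-0.04070973,  0.03190702, -0.01185729]), 'grip_force': 0.0, 'opening': 1.0018018321757942}
```

View pics/side0.png

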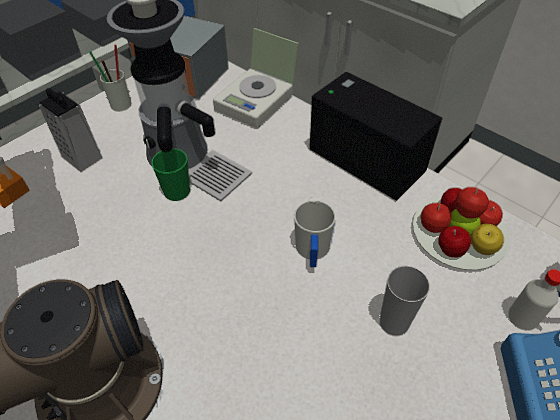

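View pics/top0.png

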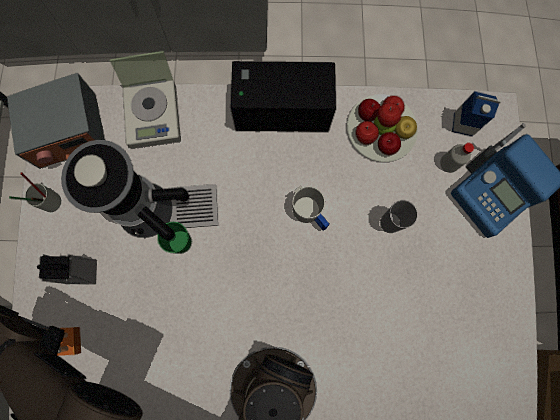

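The side view shows the jug at (314,228) with its blue handle at (314,250). The juice spout mouth is at about (209,133) over the tray at (220,175), the pulp cup at (171,175) and the beaker at (405,300). In the top view, the jug is at (308,203), its handle at (322,224), the tray at about (197,206), the pulp cup at (174,238) and the beaker at (402,216). The networks mixed up the spout, jug and cup, so I'll measure from sizes and colours.

```bash
cat > m.py <<'E'
from h import *
from scipy.optimize import minimize, least_squares
th=np.linspace(0,2*np.pi,60)
def ring(x,y,r,z): return np.c_[x+r*np.cos(th),y+r*np.sin(th),np.full(60,z)]
def sil(p,pts):
    m=np.zeros((420*4,560*4),np.uint8)
    cv2.fillConvexPoly(m,cv2.convexHull((proj(p,pts)*4).round().astype(np.int32)),1)
    return cv2.resize(m.astype(np.float32),(560,420),interpolation=cv2.INTER_AREA)
def fitcyl(obs,x0,rf,rr,h,z0=0):   # obs list of (picture, mask)
    def cost(v):
        X=np.r_[ring(*v,rf,z0),ring(*v,rr,z0+h)]
        return sum(np.abs(sil(p,X)-m).sum() for p,m in obs)
    r=minimize(cost,x0,method="Nelder-Mead",options=dict(initial_simplex=np.array(x0)+np.array([[0,0],[25,0],[0,25]])))
    return r.x,r.fun
def blue(p):
    i=p["image"].astype(int); m=(i[:,:,2]>i[:,:,0]+50)&(i[:,:,2]>i[:,:,1]+30)
    return m
def near(m,uv,r):
    v,u=np.nonzero(m); k=np.hypot(u-uv[0],v-uv[1])<r; return np.c_[u[k],v[k]]
E
python3 - <<'E'
from m import *
P={n:read_camera(n) for n in("side","top")}
def pick(th,p,uv):
    b=[q for q in cut_out(th,p) if np.hypot(*(np.array(q["at"])-uv))<35]
    return b[0]["region"].astype(np.float32) if b else None
for th,uvs,x0,rf,rr,h in[("jug_center",((314,228),(308,203)),(560,-100),42,47,115),("pulp_cup_center",((171,175),(174,238)),(430,277),45,45,115),("tall_beaker_center",((405,300),(402,216)),(500,-361),40,40,160)]:
    obs=[]
    for (n,p),uv in zip(P.items(),uvs):
        m=pick(th,p,uv)
        if m is None: print(th,n,"none"); continue
        if th[0]=="j": m[blue(p)]=0
        if th[0]=="p": 
            i=p["image"].astype(int); 
        print(th,n,m.sum()); obs.append((p,m))
    if obs: print(th,fitcyl(obs,x0,rf,rr,h))
hb=[near(blue(P["side"]),(314,250),25),near(blue(P["top"]),(322,224),20)]
print("blue",[ (len(b),b.mean(0),b.min(0),b.max(0)) for b in hb], tri([ray(P["side"],hb[0].mean(0)),ray(P["top"],hb[1].mean(0))]))
c=P["top"]["image"][165:265,100:240,::-1]; d=P["side"]["image"][90:220,130:270,::-1]
a=cv2.resize(c,None,fx=5,fy=5,interpolation=cv2.INTER_CUBIC); b=cv2.resize(d,None,fx=4.5,fy=4.5,interpolation=cv2.INTER_CUBIC)
cv2.imwrite("pics/t1.png",a); cv2.imwrite("pics/s1.png",b)
E
```

```text
jug_center side 1961.0
jug_center top 985.0
jug_center (array([545.61740662, -98.22673334]), np.float64(395.1875))
pulp_cup_center side 1587.0
pulp_cup_center top 692.0
pulp_cup_center (array([443.0406369 , 292.39753626]), np.float64(560.3125))
tall_beaker_center side 2418.0
tall_beaker_center top 879.0
tall_beaker_center (array([ 506.04640953, -359.11437503]), np.float64(589.375))
blue [(212, array([313.58018868, 249.70283019]), array([310, 234]), array([317, 266])), (74, array([322.32432432, 220.35135135]), array([316, 214]), array([328, 226]))] [ 498.08711002 -139.01278361   70.42934126]
```

View pics/t1.png

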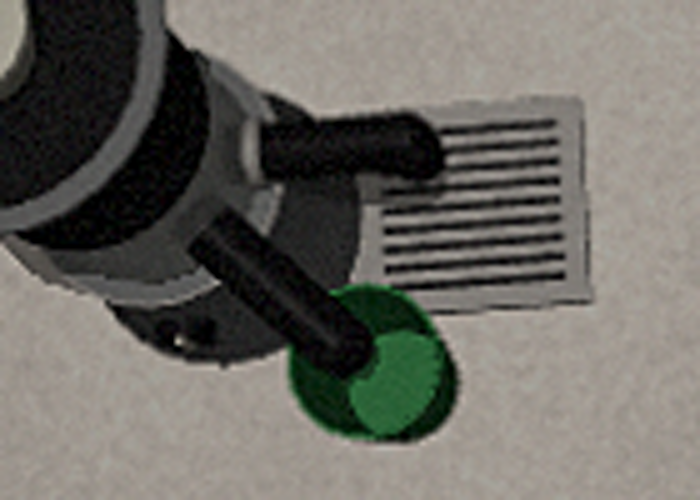

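View pics/s1.png

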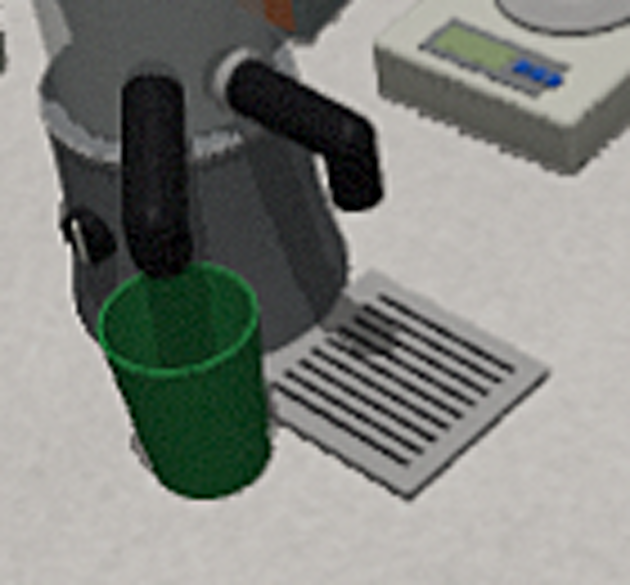

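The top crop shows the tray's front corners at crop (582,97) and (592,300), and the spout elbow ending at (440,145). The side crop shows the same corners at (548,373) and (408,488), and the spout mouth at about (357,200).

```bash
python3 - <<'E'
from m import *
P={n:read_camera(n) for n in("side","top")}
T=lambda u,v:((u+.5)/5-.5+100,(v+.5)/5-.5+165)
S=lambda u,v:((u+.5)/4.5-.5+130,(v+.5)/4.5-.5+90)
far=[atz(P["top"],T(582,97),10),atz(P["side"],S(548,373),10)]
nr=[atz(P["top"],T(592,300),10),atz(P["side"],S(408,488),10)]
print("far",far,"near",nr)
f=np.mean(far,0)[:2];n=np.mean(nr,0)[:2]; print("width",np.linalg.norm(f-n))
yj=(n-f)/np.linalg.norm(n-f); xj=np.array([yj[1],-yj[0]]); mid=(f+n)/2
sp=mid+77*xj; ax=mid+227*xj
print("xj",xj,"yaw",np.arctan2(xj[1],xj[0]),"spout",sp,"axis",ax)
for k,z in((134,208),(166,192),(150,152)):
  q=ax-k*xj; print(k,[np.round(proj(p,[*q,z])[0],1) for p in P.values()])
print("mouth seen side",atz(P["side"],S(357,200),152),"tip top",T(440,145))
c=np.array([443,292.4])-ax; print("cup in juicer",c@xj,c@yj, "dist to jug place",np.hypot(*(np.array([443,292.4])-sp)))
# handle direction fit: bar blue
jug=np.array([545.6,-98.2]); h=np.array([498.1,-139]); d=h-jug; print("handle",np.hypot(*d),np.arctan2(-d[1],-d[0]))
# fit jug yaw+handle by blue silhouettes
pts={n:near(blue(P[n]),uv,r) for n,uv,r in(("side",(314,250),25),("top",(322,224),20))}
def cost(v):
  x,y,a=v; a/=30; e=0
  ux=np.array([np.cos(a),np.sin(a)]);uy=np.array([-ux[1],ux[0]])
  B=[np.r_[np.array([x,y])-(80+i)*ux+j*uy,z] for i in(-6,6) for j in(-8,8) for z in(33,105)]
  for nme,p in P.items():
    m=np.zeros((420,560),np.float32); q=pts[nme]; m[q[:,1],q[:,0]]=1
    e+=np.abs(sil(p,np.array(B))-m).sum()
  return e+0.5*np.sum((v[:2]-jug)**2)
a0=np.arctan2(-d[1],-d[0])*30
r=min((minimize(cost,[*jug,a0+k],method="Nelder-Mead",options=dict(initial_simplex=np.array([*jug,a0+k])+np.array([[0,0,0],[8,0,0],[0,8,0],[0,0,8.]]))) for k in(-4,0,4)),key=lambda r:r.fun)
a=r.x[2]/30; print("jug fit",r.x[:2],"yaw",a,r.fun,"bar",r.x[:2]-80*np.array([np.cos(a),np.sin(a)]))
E
```

```text
far [array([622.24225139, 182.08715715,  10.        ]), array([614.68170233, 180.35869551,  10.        ])] near [array([494.61573695, 171.63914791,  10.        ]), array([493.61444201, 175.13954715,  10.        ])]
width 124.59339210446711
xj [-0.06287315  0.99802153] yaw 1.6337109720681946 spout [551.44730076 254.15379447] axis [542.01632854 403.85702343]
134 [array([202.6, 112.2]), array([173.9, 192. ])]
166 [array([212.7, 122.5]), array([186.7, 192.7])]
150 [array([209.9, 132.3]), array([183.6, 196.2])]
mouth seen side [545.36543224 251.14174886 152.        ] tip top (187.6, 193.6)
cup in juicer -105.01104036804561 105.82808129969375 dist to jug place 114.99386627268522
handle 62.61701046840227 0.7096655927304115
jug fit [548.14317139 -95.83734414] yaw 0.673589587676292 166.712431727335 bar [ 485.61616842 -145.74099029]
```

Tray, spout and cup agree with each other: spout at about (550,254), tray width 125 mm against 130, and jug place to cup 115 mm. The jug is at about (547,-97) with yaw about 0.67. I'll swing the arm inside past the juicer.

>>> move_arm:
  commands:
    - [[-0.125, -0.75, 0.25], -1, 1]
    - [[-0.125, -0.75, 0.25], -1, 1]
    - [[-0.125, -0.75, 0.25], -1, 1]
    - [[-0.125, -0.75, 0.25], -1, 1]
    - [[-0.125, -0.75, 0.25], -1, 1]
    - [[-0.125, -0.75, 0.25], -1, 1]
    - [[-0.125, -0.75, 0.25], -1, 1]
    - [[-0.125, -0.75, 0.25], -1, 1]
    - [[0.73, -0.48, 0], -1, 1]
    - [[0.73, -0.48, 0], -1, 1]
    - [[0.73, -0.48, 0], -1, 1]
    - [[0.73, -0.48, 0], -1, 1]
    - [[0.73, -0.48, 0], -1, 1]
    - [[0.67, -0.83, 0], -1, 1]
    - [[0.67, -0.83, 0], -1, 1]
    - [[0.67, -0.83, 0], -1, 1]
    - [[0.67, -0.83, 0], -1, 1]
    - [[0.67, -0.83, 0], -1, 1]
    - [[0.67, -0.83, 0], -1, 1]

```text
t: 2.78
eef_pos: [370.3, 198.7, 465.0]
tcp_rot: [3.141, -0.0, 1.343]
ft_force: [-0.4, 1.0, -0.0]
opening: 0.996
grip_force: 0.0
```

>>> move_arm:
  commands:
    - [[0.28, -0.82, -0.3], -0.6, 1]
    - [[0.28, -0.82, -0.3], -0.6, 1]
    - [[0.28, -0.82, -0.3], -0.6, 1]
    - [[0.28, -0.82, -0.3], -0.6, 1]
    - [[0.28, -0.82, -0.3], -0.6, 1]
    - [[0.28, -0.82, -0.3], -0.6, 1]
    - [[0.28, -0.82, -0.3], -0.6, 1]
    - [[0.28, -0.82, -0.3], -0.6, 1]
    - [[0.28, -0.82, -0.3], -0.6, 1]
    - [[0.28, -0.82, -0.3], -0.6, 1]
    - [[0.28, -0.82, -0.3], -0.6, 1]
    - [[0.28, -0.82, -0.3], -0.6, 1]
    - [[0.28, -0.82, -0.3], -0.6, 1]
    - [[0.28, -0.82, -0.3], -0.6, 1]
    - [[0, 0, 0], 0, 1]

```text
t: 4.03
eef_pos: [488.3, -147.5, 337.3]
tcp_rot: [-3.142, 0.0, 0.67]
ft_force: [-1.0, 1.1, -1.2]
opening: 0.999
grip_force: 0.0
```

```bash
python3 - <<'E'
from m import *
s=env.state();print(s["eef_pos"],s["tcp_rot"])
g=np.r_[s["eef_pos"][:2]]
out=[]
for n in("side","top"):
    p=read_camera(n); im=p["image"][:,:,::-1].copy(); im=cv2.resize(im,None,fx=3,fy=3,interpolation=cv2.INTER_CUBIC)
    for (x,y,a),c in(((548,-96,.67),(0,0,255)),):
        ux=np.array([np.cos(a),np.sin(a)]);uy=np.array([-ux[1],ux[0]])
        for z in(33,105):
            B=np.array([np.r_[np.array([x,y])-(80+i)*ux+j*uy,z] for i,j in((-6,-8),(-6,8),(6,8),(6,-8))])
            cv2.polylines(im,[(proj(p,B)*3+1).round().astype(int)],True,c,1)
        cv2.polylines(im,[(proj(p,ring(x,y,47,115))*3+1).round().astype(int)],True,(0,255,0),1)
        cv2.polylines(im,[(proj(p,ring(x,y,42,0))*3+1).round().astype(int)],True,(0,255,0),1)
    q=proj(p,[546,-97,57])[0]*3; u,v=int(q[0]),int(q[1]); out.append(im[v-200:v+200,u-200:u+200])
cv2.imwrite("pics/g.png",np.hstack(out))
E
```

```text
[ 488.29294697 -147.46764779  337.32367289] [-3.14153881e+00  4.93700221e-04  6.69646345e-01]
```

View pics/g.png

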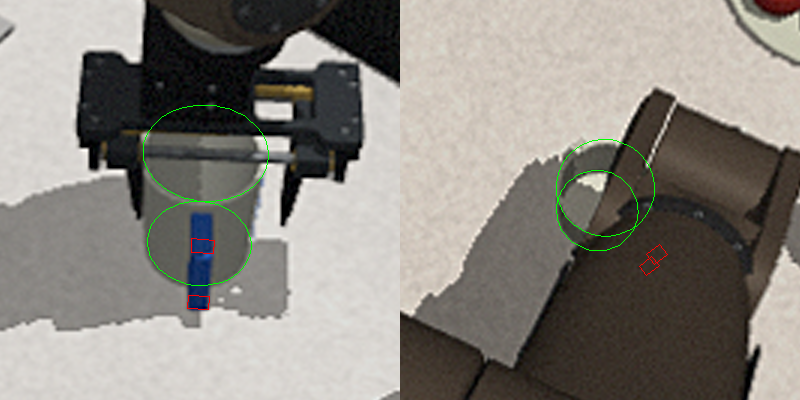

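The side view shows the bar at crop (190–211, 213–308). The overlay fits it in column, and the fingers straddle it. I'll descend and grip.

>>> move_arm:
  commands:
    - [[-0.07, 0.07, -0.3], 0, 1]
    - [[0, 0, -0.3], 0, 1]
    - [[0, 0, -0.3], 0, 1]
    - [[0, 0, -0.3], 0, 1]
    - [[0, 0, -0.3], 0, 1]
    - [[0, 0, -0.3], 0, 1]
    - [[0, 0, -0.3], 0, 1]
    - [[0, 0, -0.3], 0, 1]
    - [[0, 0, -0.3], 0, 1]
    - [[0, 0, 0], 0, 0]
    - [[0, 0, 0], 0, -0.3]
    - [[0, 0, 0], 0, -0.5]
    - [[0, 0, 0], 0, -0.6]
    - [[0, 0, 0], 0, -0.7]
    - [[0, 0, 0], 0, -1]
    - [[0, 0, 0], 0, -1]
    - [[0, 0, 0], 0, -1]
    - [[0, 0, 0], 0, -1]

```text
t: 5.63
eef_pos: [485.2, -142.1, 257.9]
tcp_rot: [3.141, -0.0, 0.675]
ft_force: [0.7, -0.6, -0.0]
opening: 0.424
grip_force: 0.0
```

>>> move_arm:
  commands:
    - [[0, 0, 0], 0, -1]
    - [[0, 0, 0], 0, -1]
    - [[0, 0, 0], 0, -1]
    - [[0, 0, 0], 0, -1]
    - [[0, 0, 0], 0, -1]
    - [[0, 0, 0], 0, -1]
    - [[0, 0, 0], 0, -1]
    - [[0, 0, 0], 0, -1]

```text
t: 6.3
eef_pos: [485.2, -142.2, 257.8]
tcp_rot: [3.141, -0.0, 0.675]
ft_force: [-0.1, -1.0, 0.9]
opening: 0.166
grip_force: 30.0
```

Gripped at 15.8 mm, the bar's width. I'll lift 20 mm and carry to a stand-off in front of the tray.

>>> move_arm:
  commands:
    - [[0, 0, 0.17], 0, -1]
    - [[0, 0, 0.17], 0, -1]
    - [[0, 0, 0.17], 0, -1]
    - [[0, 0, 0.17], 0, -1]
    - [[0.156, 0.42, 0], 0.75, -1]
    - [[0.156, 0.42, 0], 0.75, -1]
    - [[0.156, 0.42, 0], 0.75, -1]
    - [[0.156, 0.42, 0], 0.75, -1]
    - [[0.156, 0.42, 0], 0.75, -1]
    - [[0.156, 0.42, 0], 0.75, -1]
    - [[0.156, 0.42, 0], 0.75, -1]
    - [[0.156, 0.42, 0], 0.75, -1]
    - [[0.156, 0.42, 0], 0.75, -1]
    - [[0.156, 0.42, 0], 0.75, -1]
    - [[0.156, 0.42, 0], 0.75, -1]
    - [[0.156, 0.42, 0], 0.75, -1]
    - [[0.156, 0.42, 0], 0.75, -1]
    - [[0.156, 0.42, 0], 0.75, -1]
    - [[0.156, 0.42, 0], 0.75, -1]
    - [[0.156, 0.42, 0], 0.75, -1]

```text
t: 7.97
eef_pos: [560.2, 60.1, 278.7]
tcp_rot: [3.141, 0.0, 1.638]
ft_force: [0.3, -0.9, -2.5]
opening: 0.167
grip_force: 30.0
```

```bash
python3 - <<'E'
from m import *
s=env.state();print(s["eef_pos"],s["tcp_rot"],s["grip_force"],s["opening"])
x,y=s["eef_pos"][:2]; a=s["tcp_rot"][2]; j=np.array([x,y])+80*np.array([np.cos(a),np.sin(a)]); print("jug pred",j)
xj=np.array([-.063,.998]); sp=np.array([550.5,253.5]); tray=[np.r_[sp-77*xj+k*65*np.array([.998,.063]),10] for k in(1,-1)]
out=[]
for n in("side","top"):
    p=read_camera(n); im=cv2.resize(p["image"][:,:,::-1],None,fx=2.5,fy=2.5,interpolation=cv2.INTER_CUBIC)
    for X,c in((ring(*j,47,135.5),(0,255,0)),(ring(*j,42,20.5),(0,255,0)),(ring(*sp,15.5,152),(0,0,255)),(ring(*sp,42,10),(255,0,0)),(ring(443,292.4,45,115),(0,255,255)),(np.array(tray),(255,0,0))):
        cv2.polylines(im,[(proj(p,X)*2.5+.75).round().astype(int)],len(X)>2,c,1)
    q=proj(p,[550,200,80])[0]*2.5; u,v=int(q[0]),int(q[1]); u=max(u,200);v=max(v,250); out.append(im[v-250:v+250,u-200:u+200])
cv2.imwrite("pics/a.png",np.hstack(out))
E
```

```text
[560.21273037  60.13049749 278.67286963] [3.14113000e+00 7.05554833e-05 1.63786064e+00] 29.999842420220375 0.1673608534838316
jug pred [554.85160621 139.95066003]
```

View pics/a.png

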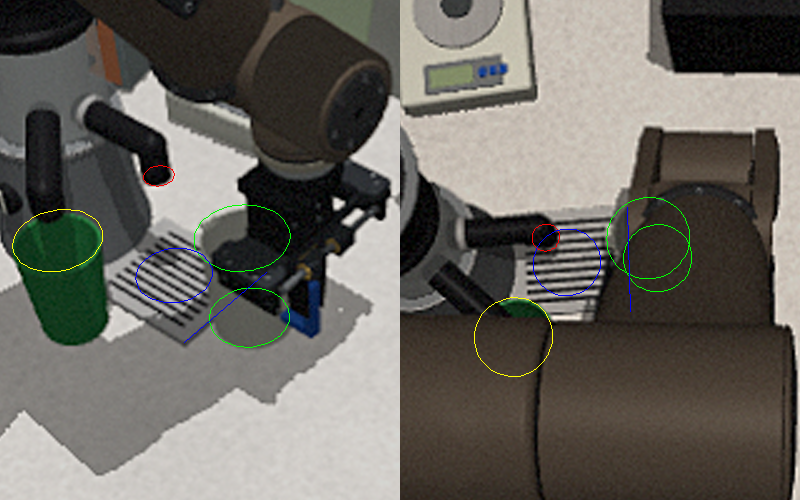

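The jug is held upright in front of the tray. The side crop has its rim at about (205–290, 205–270) and the spout mouth at (158,175), which matches the overlay. In the top crop the arm covers the jug. I'll move straight in.

>>> move_arm:
  commands:
    - [[-0.025, 0.48, 0], 0, -1]
    - [[-0.025, 0.48, 0], 0, -1]
    - [[-0.025, 0.48, 0], 0, -1]
    - [[-0.025, 0.48, 0], 0, -1]
    - [[-0.025, 0.48, 0], 0, -1]
    - [[-0.025, 0.48, 0], 0, -1]
    - [[-0.025, 0.48, 0], 0, -1]
    - [[-0.025, 0.48, 0], 0, -1]
    - [[0, 0, 0], 0, -1]
    - [[0, 0, 0], 0, -1]

```text
t: 8.9
eef_pos: [553.9, 174.9, 278.3]
tcp_rot: [3.142, 0.0, 1.635]
ft_force: [-0.0, -0.3, -2.4]
opening: 0.162
grip_force: 30.0
```

```bash
cat > v.py <<'E'
from m import *
import sys
z0=float(sys.argv[1]); s=env.state();print(s["eef_pos"],s["tcp_rot"],s["ft_force"])
x,y=s["eef_pos"][:2]; a=s["tcp_rot"][2]; j=np.array([x,y])+77*np.array([np.cos(a),np.sin(a)])
if len(sys.argv)>3: j=np.array([float(sys.argv[3]),float(sys.argv[4])])
print("jug pred",j); sp=np.array([549,253]); out=[]
for n in("side","top"):
    p=read_camera(n); im=cv2.resize(p["image"][:,:,::-1],None,fx=4,fy=4,interpolation=cv2.INTER_CUBIC)
    for X,c in((ring(*j,47,z0+115),(0,255,0)),(ring(*j,42,z0),(0,255,0)),(ring(*sp,15.5,152),(0,0,255)),(ring(443,292.4,45,115),(0,255,255))):
        cv2.polylines(im,[(proj(p,X)*4+1.5).round().astype(int)],True,c,1)
    q=proj(p,[540,240,80])[0]*4; u,v=int(q[0]),int(q[1]); out.append(im[v-250:v+250,u-200:u+200])
cv2.imwrite(sys.argv[2],np.hstack(out))
E
python3 v.py 20.5 pics/b.png
```

```text
[553.87818244 174.86241584 278.27792522] [3.14154457e+00 1.26903290e-04 1.63513641e+00] [-0.04029479 -0.2779721  -2.42256404]
jug pred [548.92741332 251.70309442]
```

View pics/b.png

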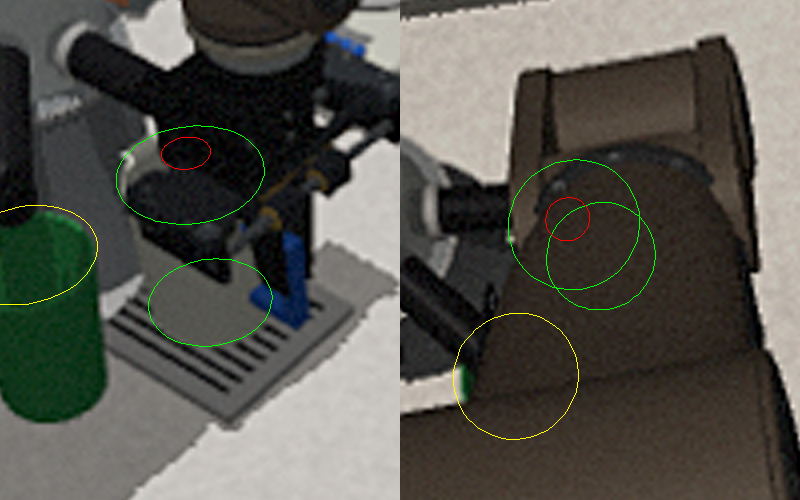

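The jug sits under the spout and the green overlay fits it to about 3 mm, with the foot over the tray slots. I'll lower it and then release.

>>> move_arm:
  commands:
    - [[0, 0, -0.07], 0, -1]
    - [[0, 0, -0.07], 0, -1]
    - [[0, 0, -0.07], 0, -1]
    - [[0, 0, -0.07], 0, -1]
    - [[0, 0, -0.05], 0, -1]
    - [[0, 0, 0], 0, -1]
    - [[0, 0, 0], 0, -1]
    - [[0, 0, 0], 0, -1]

```text
t: 9.67
eef_pos: [554.1, 174.7, 268.2]
tcp_rot: [3.142, -0.0, 1.635]
ft_force: [0.2, -0.2, -3.1]
opening: 0.166
grip_force: 30.0
```

>>> move_arm:
  commands:
    - [[0, 0, -0.02], 0, -1]
    - [[0, 0, 0], 0, -1]
    - [[0, 0, 0], 0, -1]

```text
t: 9.92
eef_pos: [554.1, 174.7, 267.8]
tcp_rot: [3.141, -0.0, 1.635]
ft_force: [-0.6, -0.3, -0.2]
opening: 0.167
grip_force: 30.0
```

Contact: the weight has come off the wrist. I'll open, then rise slightly.

>>> move_arm:
  commands:
    - [[0, 0, 0], 0, -0.4]
    - [[0, 0, 0], 0, -0.2]
    - [[0, 0, 0], 0, 0]
    - [[0, 0, 0], 0, 0]
    - [[0, 0, 0], 0, 0]
    - [[0, 0, 0], 0, 0]
    - [[0, 0, 0], 0, 0]
    - [[0, 0, 0], 0, 0]
    - [[0, 0, 0], 0, 0]
    - [[0, 0, 0], 0, 0]
    - [[0, 0, 0], 0, 0]
    - [[0, 0, 0], 0, 0]

```text
t: 10.92
eef_pos: [554.1, 174.7, 267.7]
tcp_rot: [3.141, -0.0, 1.635]
ft_force: [0.4, -0.5, 0.4]
opening: 0.5
grip_force: 0.0
```

>>> move_arm:
  commands:
    - [[0.02, -0.3, 0], 0, 0]
    - [[0.02, -0.3, 0], 0, 0]
    - [[0.02, -0.3, 0], 0, 0]
    - [[0.04, -0.6, 0], 0, 0]
    - [[0.04, -0.6, 0], 0, 0]
    - [[0.04, -0.6, 0.3], 0, 0]
    - [[0.04, -0.7, 0.5], 0, 0]
    - [[0, -0.8, 0.5], 0, 0]
    - [[0, -0.8, 0.5], 0, 0]
    - [[0, -0.8, 0.5], 0, 0]
    - [[0, -0.8, 0.5], 0, 0]
    - [[0, -0.8, 0.5], 0, 0]
    - [[0, -0.8, 0], 0, 0]
    - [[0, -0.8, 0], 0, 0]
    - [[0, -0.8, 0], 0, 0]
    - [[0, -0.8, 0], 0, 0]
    - [[0, 0, 0], 0, 0]
    - [[0, 0, 0], 0, 0]

```text
t: 12.42
eef_pos: [560.2, -145.0, 366.5]
tcp_rot: [-3.141, -0.0, 1.632]
ft_force: [0.1, -0.5, -0.6]
opening: 0.5
grip_force: 0.0
```

```bash
python3 v.py 10 pics/c.png 549 252
```

```text
[ 560.1549159  -144.98668795  366.49940309] [-3.14142018e+00 -1.79992442e-04  1.63204910e+00] [ 0.05295349 -0.51813902 -0.63479688]
jug pred [549. 252.]
```

View pics/c.png

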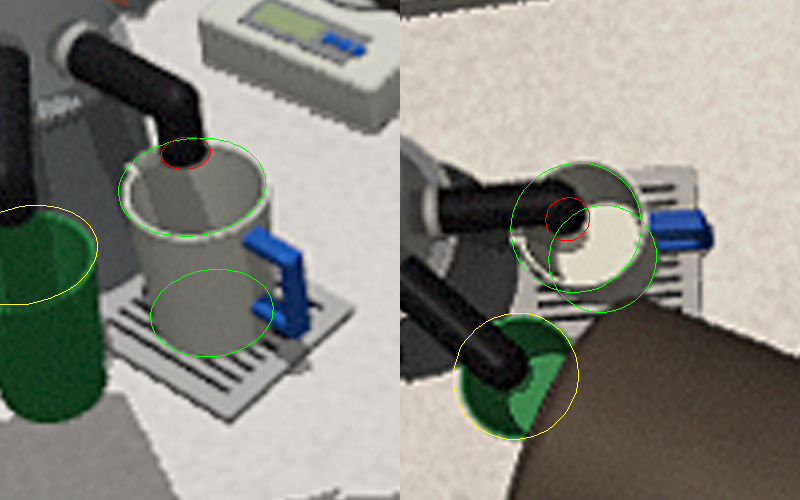

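The jug stands upright on the tray. Its rim matches the overlay at side crop (193,187), below the spout mouth at (186,153), and the handle points straight out. The cup and beaker were never touched.

```bash
python3 -c "
from cell import env
print(env.job_done())"
```

```text
the job is handed in; nothing more can be done
None
```

I handed the job in with the jug released and upright on the drip tray. By my camera measurements it is within a few millimetres of the spout's centre, with its handle pointing straight out. The arm never went near the tall beaker, and the pulp cup still matched its starting position in the last picture. The job took about 12.5 s of the 46 s allowed, and the hand-in returned no verdict.

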